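# Shim and wedge a carving blank tight in its tray

## Task

The carving blank is loose in its tray: stand shims from the rack upright, side by side and feet on the tray, in the middle of the gap between it and the near stop, two or three of them, just enough that the wedge can take up the rest. Push the wedge down beside them, sloping face towards the blank, until you feel it jam partway (well in, but clear of the tray), with stop, shims, wedge, blank and far end block all pressed together, but without forcing it. Leave any spare shim in the rack and the mallet, gouge and offcut alone, and finish while still gripping the wedge, holding the stack tight.

Things in the scene. Friction and masses are not known exactly. Their poses are not given: they have to be found in the camera images.
- tray: waxed, slippery (friction about 0.2) plywood base plate fixed to the bench, 130 (x) by 250 (y) by 12 thick; origin: centre of its underside, on the bench. Its y axis is the length along which near stop, gap, blank and end block follow one another towards +y.
- stop: near stop: dark wooden block fixed on the tray, 110 (x) by 40 (y) by 40 high, square to the tray; origin: centre of its underside on the tray top, so its face towards the gap is 20 mm to +y of it. Its distance along the tray differs from start to start. Two low bolt heads on top.
- end_block: far end block: the same block fixed at the tray's +y end; its face towards the blank is 20 mm to -y of its origin (centre of its underside).
- blank: loose wooden carving blank, 100 (x) by 110 (y) by 40 high, about 300 g, lying on the tray 1 to 4 mm short of the end block, so flush in height with the stops; origin: centre of its underside; axes nearly along the tray's. Once it is against the end block, the gap between near stop and blank is 31 to 43 mm.
- rack: light wooden rack fixed to the bench, 70 (x) by 150 (y) by 30 high, with four grooves along x whose floors are 8 mm above the bench; origin: centre of its underside. The shims stand at y = 48, 20 and -8 mm, the wedge at y = -55 mm.
- shim1: loose plywood shim standing upright in a rack groove 22 mm deep: 50 wide (x), 8 thick (y), 85 high (z), 25 g; origin: centre of its underside; grip it across its 50 mm width, in the upper 40 mm (in the gap 45 mm of it stands above stop and blank). All three are alike.
- shim2: loose plywood shim standing upright in a rack groove 22 mm deep: 50 wide (x), 8 thick (y), 85 high (z), 25 g; origin: centre of its underside; grip it across its 50 mm width, in the upper 40 mm (in the gap 45 mm of it stands above stop and blank). All three are alike.
- shim3: loose plywood shim standing upright in a rack groove 22 mm deep: 50 wide (x), 8 thick (y), 85 high (z), 25 g; origin: centre of its underside; grip it across its 50 mm width, in the upper 40 mm (in the gap 45 mm of it stands above stop and blank). All three are alike.
- wedge: loose dark wooden wedge standing in the rack, 40 wide (x), 90 high, 60 g. Origin: centre of its 8 mm thick (y) foot. The face at y = -4 mm is upright; the +y face slopes from y = +4 mm at the foot to +19.75 mm at 45 mm height (0.35 mm per mm), then a straight head to the top. In use the upright face goes against the shims and the slope bears on the blank's top edge.
- wedge_head (a point): middle of the wedge's head, 72 mm above its foot and 7.9 mm to +y of it; the head is 23.75 thick (y), 40 wide (x), from 45 to 90 mm height: grip it across the 40 mm. The wedge seats right with its foot 8 to 39 mm below the blank's top, that is where the shims leave 11 to 21 mm of gap.
- mallet: bystander: turned mallet standing on its head, 84 across, 218 high; origin: centre of its underside
- gouge: bystander: carving gouge lying along its y axis, 245 long; origin beneath its ferrule
- offcut: bystander: dark wooden offcut 70 by 110 by 28; origin: centre of its underside
Mind the look-alikes: they are no part of the job. What is shaped like the shim2 but pink is not meant.

How it is judged:
By the outcome, as a careful person would: the job done as asked, in the order asked, and still so for the second after the job is handed in, while the arm keeps its last pose, push and grip.
It also fails if it takes over 72 s, if anything falls off the work surface, if the arm or the gripper's body presses on something with over 40 N, if the wrist force passes 120 N, or if a joint passes its speed limit or range.

## Robot

A 6-joint arm with a two-finger parallel gripper is mounted at the origin on the work surface. World frame = base frame: x ahead of the robot, y to its left, z up, the work surface at z = 0. Lengths are in m, angles in degrees, forces in N, time in s.
With the tool pointing down it reaches from about 0.35 to 0.975 m from the base axis. Payload 17.4 kg.
Tool frame: the origin (TCP) lies midway between the tips of the shut fingers; the grasp point (between the pads) lies 19 mm behind it (arm.grasp_offset is the distance from the TCP to the grasp point, in m); z points along the fingers, y is the line along which they close (so a half turn about z gives the same grasp; the last joint's range is limited). The gripper opens to 85 mm and grips with 20 to 120 N. Pads are 22 mm wide; open, the fingers measure 114 mm over their backs; the gripper's body (76 mm by 85 mm) begins 54 mm behind the grasp point. The pads swing forward as they close: fully open they stand 13 mm farther back than shut.
Start: joints at [61.547, 6.646, 82.598, -0, 90.757, -2.166], TCP at [0.299, 0.605, 0.194] pointing down, gripper open.
Joint ranges: [-162.19, 162.19], [-47.58, 125.68], [4.15, 143.07], [-65.23, 245.23], [0.69, 171.88], [-170.13, 170.13]. Speed limits (degrees/s): [108.29, 108.29, 127.2, 180, 180, 180].

## Interface

Orientations are given as [roll, pitch, yaw] about the fixed x, y, z axes, in that order (R = Rz(yaw) Ry(pitch) Rx(roll)).
In Python, from cell import arm, read_camera, get_calibration, ticket, search_frame gives the robot as it stands. The module is installed in compiled form; this text tells all that it offers.
- The arm moves only by the tool arm_command, never from a script. Its argument "series" is a list of rows, each a list of 2 entries, a list of its own where there are three numbers: the shift along the tool's x, y, z scaled (see below), then the turn, a rotation vector about the tool's x, y, z scaled (see below). A call has exactly 5 rows; each row is the pose to reach, as a shift and turn from the pose commanded when the call began, along the tool's axes at that moment; what a row does not reach only later rows make up. The controller multiplies each number of a shift by 120 mm and each number of a turn by pi/2 rad. A row lasts 1/10 s, in which the tool goes at most 50 mm and 8.59 degrees, less where a joint would pass 70% of its speed; a pose out of reach is approached as far as the arm can. A call with a number of a shift or a turn outside -1 to 1 is refused whole. A call with a gripper value outside its range is refused whole. "hand" is the gripper's target within -1 to 1 (shut at 1, half-way at 0, fully open at -1), set as the call begins (left out, the last holds). The fingers move at their own pace and stop on an object; "squeeze" is the grip in N (left out, the last holds). Time passes only in rows, so rows that repeat a pose let the fingers close, or fill a call up. It gives the time, the measured TCP pose, the force, the opening and the grip force at its end, in the units of the state.
- arm.state(): the state, without advancing time (a new reading comes with each control period).
- read_camera(name): name is "side" or "top"; returns (picture, depth): 420x560x3 uint8, red, green, blue; 420x560 float32, m along the optical axis (not along the pixel's ray), 0 where there is no reading.
- get_calibration(name): a dict with "mtx" (3x3 intrinsics, pixels), "k1" (the pictures are not rectified: a ray, as slopes to the right and down, at radius r is drawn at 1 + k1 r^2 times it, then the intrinsics apply), "world_from_camera" (4x4, takes a point from camera to world coordinates). Camera axes: x right, y down, z forward; pixel columns grow to the right and rows downward; lengths in m; the calibration is good to about 2 mm. A picture is of the moment at which its call begins. get_calibration takes no time and is no camera call.
- ticket.hand_in(): hands the job in; it is judged then, once.
Trained networks look in the newest picture that a camera, given by its name, has taken for a name from the list of things; names that differ only in an ending like _2 or _b are one class to them, and where a whole thing is asked for, a point or a joint stands for the part that bears it (a point fixed in the world has none). Each returns a list of dicts, best first, with "conf" (0 to 1); they miss things now and then, are a little off and sometimes report something else, mostly with a low value. They report only what shows in the picture. A call takes as long as a camera call. They do not tell look-alikes from the thing itself.
- search_frame(camera, query): "position" ([x, y, z] in m, in the coordinates of the camera as it stood for that picture, good to about 4 mm: the middle of the surface that is visible of it).
The state is a dict: "t": time; "q": joint angles; "qd": joint speeds; "effort": joint torques, N m; "eef_pos": TCP position; "eef_rot": TCP orientation; "contact_force": force on the tool from outside, world axes, zero at the start; "ft_torque": the same for the moment, N m; "gripper_width": finger opening in m; "finger_force": force on a finger pad.
Only numpy, scipy, OpenCV 4.12 (cv2) and the standard library are available. Lean on these libraries where they do the work, as an engineer would, in place of code of your own. Each camera call takes 0.05 s, during which the arm holds its last target. There are 200 camera calls.

## Working session

There is one attempt and no reset: what is moved stays moved. The work goes in short steps, Python scripts to look and compute and a tool call to move; the robot and the scene stay as the last step left them, time stands still between calls to the robot, and variables do not carry over. Pictures are saved under pics/ and viewed, at most 10 in all, crops included, and the job is handed in when it is done.

Besides the shell and the picture viewer there is one more tool, called after "Request:" as name(argument=value, ...) on one line, values as JSON. arm_command: Moves the arm, as the interface text tells. Shifts and turns lie within -1 to 1; 1 stands for 120 mm of shift or pi/2 rad of turn. Its arguments: {"type":"object","properties":{"series":{"type":"array","items":{"type":"array"}},"hand":{"type":"number"},"squeeze":{"type":"number"}},"required":["series"]}

```bash
mkdir -p pics; cat > h.py <<'E'
import numpy as np, cv2
from cell import arm, read_camera, get_calibration, ticket, search_frame
def cloud(name):
    im,d=read_camera(name); c=get_calibration(name); K=c['mtx']; k1=c['k1']
    v,u=np.mgrid[0:420,0:560].astype(float)
    n=cv2.undistortPoints(np.stack([u.ravel(),v.ravel()],1)[:,None],np.array(K,float),np.array([k1,0,0,0.])).reshape(420,560,2)
    P=np.dstack([n*d[...,None],d]); T=np.array(c['world_from_camera'])
    W=P@T[:3,:3].T+T[:3,3]; W[d==0]=np.nan
    return im,W
def find(cam,q):
    T=np.array(get_calibration(cam)['world_from_camera'])
    c=get_calibration(cam);K=c['mtx']
    out=[]
    for r in search_frame(cam,q):
        p=np.array(r['position']); s=p[:2]/p[2]; s=s*(1+c['k1']*(s@s))
        out.append((round(r['conf'],2),(T[:3,:3]@p+T[:3,3]).round(3).tolist(),(np.array(K)[:2,:2]@s+np.array(K)[:2,2]).round().tolist()))
    return out
E
python3 - <<'E'
from h import *
for n in ('side','top'):
    im,W=cloud(n); cv2.imwrite(f'pics/{n}0.png',im[...,::-1]); np.save(f'{n}0.npy',W)
    print(n,np.array(get_calibration(n)['world_from_camera']).round(3).tolist())
for q in ['tray','stop','end_block','blank','rack','shim1','wedge','wedge_head','mallet','gouge','offcut']:
    print(q,'T',find('top',q)[:4],'S',find('side',q)[:4])
print(arm.state())
E
```

```text
side [[0.717, -0.515, 0.469, -0.03], [-0.697, -0.548, 0.463, -0.567], [0.019, -0.659, -0.752, 0.981], [0.0, 0.0, 0.0, 1.0]]
top [[0.007, -0.99, 0.143, 0.37], [-1.0, -0.01, -0.018, 0.012], [0.02, -0.142, -0.99, 1.165], [0.0, 0.0, 0.0, 1.0]]
tray T [(0.59, [0.447, 0.064, 0.011], [255.0, 253.0]), (0.23, [0.474, -0.245, 0.076], [395.0, 239.0])] S [(0.68, [0.426, 0.016, 0.011], [243.0, 241.0]), (0.36, [0.478, -0.296, 0.082], [350.0, 289.0])]
stop T [(0.86, [0.458, 0.033, 0.055], [268.0, 246.0])] S [(0.82, [0.452, 0.018, 0.047], [250.0, 227.0])]
end_block T [(0.97, [0.489, 0.207, 0.055], [190.0, 232.0])] S [(0.68, [0.482, 0.208, 0.053], [212.0, 182.0])]
blank T [] S [(0.77, [0.464, 0.121, 0.051], [228.0, 202.0]), (0.5, [0.761, 0.131, 0.011], [300.0, 161.0])]
rack T [] S [(0.58, [0.458, -0.27, 0.028], [333.0, 300.0])]
shim1 T [(0.83, [0.477, -0.247, 0.076], [396.0, 238.0]), (0.68, [0.483, -0.188, 0.082], [369.0, 235.0]), (0.67, [0.588, -0.202, 0.059], [373.0, 190.0]), (0.54, [0.485, -0.221, 0.08], [384.0, 234.0])] S [(0.68, [0.476, -0.226, 0.066], [325.0, 275.0]), (0.63, [0.474, -0.2, 0.071
[... 765 characters left out ...]
281, 0.028], [143.0, 208.0])]
{'t': 1.2, 'q': array([ 6.15463361e+01,  6.64619256e+00,  8.25983573e+01,  2.97458384e-04,
        9.07556832e+01, -2.16419116e+00]), 'qd': array([-0.04003919, -0.02669174,  0.08603342, -0.05047085,  0.10508798,
       -0.07839495]), 'effort': array([ 1.21932178e-03, -7.31734085e+01, -6.32646132e+01,  1.10061131e-05,
        2.39695582e-04, -1.68498849e-05]), 'eef_pos': array([0.29895378, 0.60519245, 0.19439627]), 'eef_rot': array([-1.79999778e+02, -3.06021792e-04,  1.53710531e+02]), 'contact_force': array([ 0.54837641, -0.56374969, -0.26467962]), 'ft_torque': array([0.05957038, 0.02894308, 0.00808575]), 'finger_force': 0.0, 'gripper_width': 0.08536182950662519}
```

View pics/top0.png

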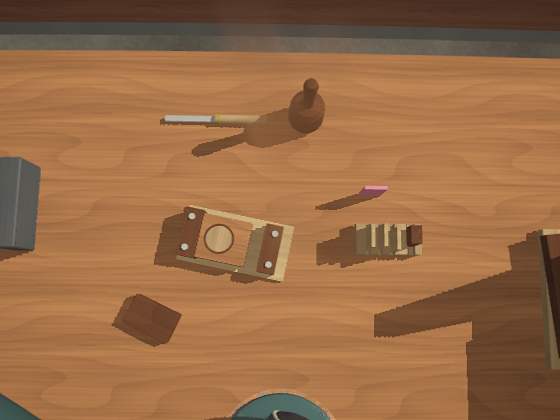

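View pics/side0.png

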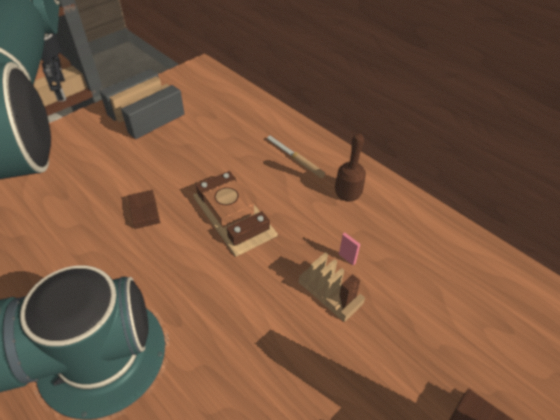

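The shim-shaped things are three plywood ones in the rack (top image about (369,235), (384,234), (396,238)) and a pink one standing alone at (373,190). The rack's three fit the description and the pink one is excluded. Next I'll confirm in a crop and fit the poses.

```bash
cat >> h.py <<'E'
def rays(cam,uv,z):
    c=get_calibration(cam);T=np.array(c['world_from_camera'])
    n=cv2.undistortPoints(np.array(uv,float).reshape(-1,1,2),np.array(c['mtx'],float),np.array([c['k1'],0,0,0.])).reshape(-1,2)
    D=np.c_[n,np.ones(len(n))]@T[:3,:3].T
    return (T[:3,3]+D*((z-T[2,3])/D[:,2])[:,None])[:,:2]
def rect(P):
    (c,s,a)=cv2.minAreaRect((P*1000).astype(np.float32)); 
    return np.round(c,1),np.round(s,1),round(a,1)
E
python3 - <<'E'
from h import *
im=cv2.imread('pics/top0.png'); W=np.load('top0.npy')
a=cv2.resize(im[200:290,165:310],None,fx=5,fy=5,interpolation=cv2.INTER_CUBIC)
b=cv2.resize(im[175:270,340:440],None,fx=4.7,fy=4.7,interpolation=cv2.INTER_CUBIC)
print(a.shape,b.shape); 
c=np.zeros((600,800,3),np.uint8); a=cv2.resize(a,(480,298)); c[:298,:480]=a; b=cv2.resize(b,(600*100//190,300));c[300:600,:b.shape[1]]=b
s=cv2.imread('pics/side0.png')[225:325,290:370]; s=cv2.resize(s,(400,500)); c[100:600,400:]=s
cv2.imwrite('pics/c1.png',c)
v,u=np.mgrid[0:420,0:560]
def fit(m,z,n):
    k,l,st,_=cv2.connectedComponentsWithStats(m.astype(np.uint8))
    for i in range(1,k):
        if st[i,4]>15: print(n,st[i].tolist(),rect(rays('top',np.c_[u[l==i],v[l==i]],z)),rays('top',np.c_[u[l==i],v[l==i]],z).mean(0).round(4),'z',np.nanmedian(W[...,2][l==i]).round(4))
X,Y,Z=W[...,0],W[...,1],W[...,2]
g=im.sum(2); reg=(X>.36)&(X<.6)&(Y>-.06)&(Y<.28)
fit(reg&(Z>.04)&(Z<.065),.052,'tops')
fit(reg&(Z>.005),.012,'tray+')
fit((X>.4)&(X<.68)&(Y>-.36)&(Y<-.15)&(Z>.083)&(Z<.12),.093,'shims')
fit((X>.4)&(X<.68)&(Y>-.36)&(Y<-.15)&(Z>.02)&(Z<.12),.03,'rack')
# dump cross profile along tray
for r in (232,240,248): print([(int(g[r,k]),int(Z[r,k]*1000)) for k in range(180,295,2)])
E
```

```text
(450, 725, 3) (446, 470, 3)
tops [176, 206, 76, 61, 3082] (array([478.9, 154.2]), array([151.6, 109.8]), 78.5) [0.4775 0.1549] z 0.0521
tops [256, 223, 28, 52, 888] (array([453.7,  30.3]), array([ 39.9, 110. ]), 78.4) [0.4533 0.0304] z 0.0521
tray+ [176, 205, 118, 77, 6102] (array([470.1, 110.7]), array([255.8, 134.4]), 79.5) [0.4698 0.1115] z 0.0504
shims [368, 186, 19, 4, 58] (array([ 586.3, -204.8]), array([ 6.7, 39.9]), 0.7) [ 0.5862 -0.2057] z 0.0851
shims [383, 223, 5, 24, 109] (array([ 483. , -220.2]), array([ 8.7, 50.2]), 88.8) [ 0.4836 -0.2207] z 0.0919
shims [370, 224, 5, 23, 98] (array([ 481.7, -191.9]), array([ 8.7, 48. ]), 89.1) [ 0.4823 -0.1927] z 0.0922
shims [409, 225, 14, 19, 233] (array([ 484.6, -287.2]), array([39.9, 27.1]), 2.0) [ 0.4843 -0.2872] z 0.097
shims [396, 227, 5, 23, 110] (array([ 475.6, -248.4]), array([ 8.8, 48. ]), 88.6) [ 0.4761 -0.2486] z 0.0921
rack [360, 186, 27, 9, 216] (array([ 593. , -208.1]), array([18.9, 61.2]), 0.7) [ 0.5931 -0.2078] z 0.0706
rack [355, 223, 68, 32, 1897] (array([ 480.5, -242. ]), array([ 71.2, 154.8]), 0.4) [ 0.4806 -0.241
[... 1212 characters left out ...]
), (478, 11), (477, 12), (476, 11), (522, 10), (355, -1), (360, -4)]
[(136, 48), (482, 59), (560, 57), (537, 59), (232, 58), (233, 49), (235, 54), (255, 50), (297, 50), (361, 49), (363, 49), (370, 49), (375, 52), (341, 48), (226, 48), (407, 53), (452, 53), (449, 48), (480, 53), (474, 50), (470, 51), (462, 52), (460, 53), (431, 53), (234, 52), (318, 47), (383, 52), (372, 53), (363, 49), (366, 50), (371, 50), (377, 54), (389, 54), (390, 47), (293, 7), (326, 6), (325, 15), (324, 10), (324, 12), (327, 14), (301, 12), (257, 52), (237, 55), (249, 49), (249, 50), (254, 56), (260, 49), (254, 48), (260, 50), (252, 48), (474, 11), (482, 14), (474, 9), (472, 8), (463, 9), (387, -3), (368, 0), (369, 2)]
```

View pics/c1.png

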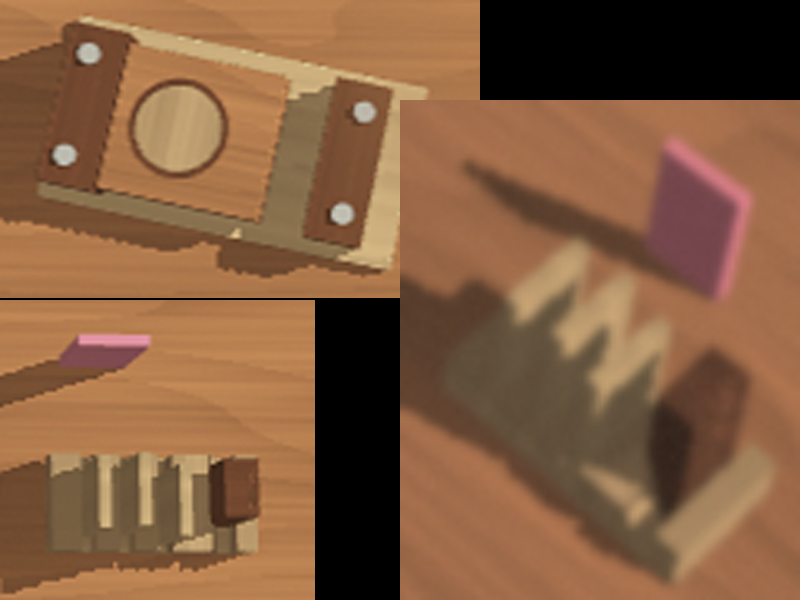

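The crop confirms three plywood shims in the rack, with the pink look-alike standing apart. The gap is about 32–33 mm, so I'll use two shims, shim2 then shim1. Now moving to the rack.

Request:
arm_command(series=[[[-0.2,-0.2,0],[0,0,0.09]],[[-0.4,-0.4,0],[0,0,0.18]],[[-0.6,-0.6,0],[0,0,0.27]],[[-0.8,-0.8,0],[0,0,0.36]],[[-1,-1,0],[0,0,0.45]]], hand=-1, squeeze=30)

```text
t: 1.7
eef_pos: [0.3536, 0.4432, 0.1944]
eef_rot: [180.0, -0.0, 112.9]
contact_force: [0.5, -0.5, 0.2]
gripper_width: 0.0857
finger_force: 0.0
```

Request:
arm_command(series=[[[-0.25,-0.05,0],[0,0,0.07]],[[-0.5,-0.1,0],[0,0,0.14]],[[-0.75,-0.15,0],[0,0,0.21]],[[-1,-0.2,0],[0,0,0.269]],[[-1,-0.2,0],[0,0,0.269]]])

```text
t: 2.2
eef_pos: [0.3793, 0.3223, 0.1949]
eef_rot: [179.9, -0.0, 88.7]
contact_force: [-0.5, 0.1, 0.1]
gripper_width: 0.0853
finger_force: 0.0
```

Request:
arm_command(series=[[[-0.25,0.05,0],[0,0,0]],[[-0.5,0.1,0],[0,0,0]],[[-0.75,0.15,0],[0,0,0]],[[-1,0.2,0],[0,0,0]],[[-1,0.2,0],[0,0,0]]])

```text
t: 2.7
eef_pos: [0.401, 0.2024, 0.1947]
eef_rot: [180.0, 0.0, 88.9]
contact_force: [0.1, -0.2, -1.2]
gripper_width: 0.0855
finger_force: 0.0
```

Request:
arm_command(series=[[[-0.25,0.05,0],[0,0,0]],[[-0.5,0.1,0],[0,0,0]],[[-0.75,0.15,0],[0,0,0]],[[-1,0.2,0],[0,0,0]],[[-1,0.2,0],[0,0,0]]])

```text
t: 3.2
eef_pos: [0.423, 0.0823, 0.1945]
eef_rot: [180.0, 0.0, 88.9]
contact_force: [0.2, 0.2, 0.5]
gripper_width: 0.0853
finger_force: 0.0
```

Request:
arm_command(series=[[[-0.25,0.05,0],[0,0,0]],[[-0.5,0.1,0],[0,0,0]],[[-0.75,0.15,0],[0,0,0]],[[-1,0.2,0],[0,0,0]],[[-1,0.2,0],[0,0,0]]])

```text
t: 3.7
eef_pos: [0.445, -0.0378, 0.1942]
eef_rot: [-180.0, 0.0, 88.9]
contact_force: [0.2, 0.3, -0.5]
gripper_width: 0.0851
finger_force: 0.0
```

Request:
arm_command(series=[[[-0.25,0.05,0],[0,0,0]],[[-0.5,0.1,0],[0,0,0]],[[-0.75,0.15,0],[0,0,0]],[[-1,0.2,0],[0,0,0]],[[-1,0.2,0],[0,0,0]]])

```text
t: 4.2
eef_pos: [0.4671, -0.158, 0.194]
eef_rot: [-180.0, -0.0, 88.9]
contact_force: [-0.3, 0.7, 0.2]
gripper_width: 0.0852
finger_force: 0.0
```

```bash
python3 - <<'E'
from h import *
W=np.load('side0.npy'); X,Y,Z=W[...,0],W[...,1],W[...,2]; v,u=np.mgrid[0:420,0:560]
im=cv2.imread('pics/side0.png')
def fit(m,z,n):
    k,l,st,_=cv2.connectedComponentsWithStats(m.astype(np.uint8),connectivity=4)
    for i in range(1,k):
        if st[i,4]>12: print(n,st[i].tolist(),rect(rays('side',np.c_[u[l==i],v[l==i]],z)))
reg=(X>.36)&(X<.6)&(Y>-.06)&(Y<.28)
fit(reg&(Z>.042)&(Z<.065),.052,'tops')
fit((X>.4)&(X<.55)&(Y>-.36)&(Y<-.15)&(Z>.084)&(Z<.12),.093,'shims')
# compare top-camera: shim pts in upper 40mm, y by sheet
for n in('side','top'):
    V=np.load(n+'0.npy').reshape(-1,3); V=V[(V[:,0]>.44)&(V[:,0]<.52)&(V[:,2]>.075)&(V[:,2]<.1)]
    for lo,hi in((-.21,-.175),(-.235,-.21),(-.262,-.235),(-.31,-.265)):
        q=V[(V[:,1]>lo)&(V[:,1]<hi)]; print(n,len(q),np.percentile(q,[3,50,97],axis=0).round(4)[:,:2].tolist())
E
```

```text
tops [196, 171, 58, 50, 1569] (array([477.3, 147.1]), array([159.2, 111.4]), 78.6)
tops [226, 211, 44, 28, 572] (array([452.1,  23.1]), array([ 48.4, 112.6]), 78.4)
shims [311, 253, 17, 15, 90] (array([ 481.1, -197.7]), array([11.4, 53.5]), 89.7)
shims [320, 259, 17, 16, 92] (array([ 482.2, -225.6]), array([53. , 11.2]), 0.0)
shims [327, 268, 17, 17, 93] (array([ 475.7, -253.4]), array([53.9, 10.7]), 0.0)
shims [341, 274, 20, 20, 215] (array([ 484.6, -289.8]), array([47.3, 27.7]), 1.8)
side 120 [[0.4579, -0.2005], [0.4812, -0.1982], [0.5068, -0.1918]]
side 122 [[0.4595, -0.2283], [0.4822, -0.2259], [0.5079, -0.2199]]
side 121 [[0.4529, -0.2561], [0.4745, -0.2539], [0.5016, -0.248]]
side 247 [[0.4652, -0.3015], [0.4808, -0.2913], [0.5048, -0.2777]]
top 120 [[0.4574, -0.1967], [0.4813, -0.192], [0.5054, -0.1892]]
top 124 [[0.4587, -0.2253], [0.4841, -0.2204], [0.5071, -0.2174]]
top 125 [[0.4524, -0.253], [0.4776, -0.2483], [0.4994, -0.2454]]
top 235 [[0.4642, -0.2985], [0.4822, -0.2845], [0.5037, -0.2754]]
```

Request:
arm_command(series=[[[-0.27,0.07,0],[0,0,0]],[[-0.53,0.142,0],[0,0,0]],[[-0.53,0.142,0.2],[0,0,0]],[[-0.53,0.142,0.4],[0,0,0]],[[-0.53,0.142,0.5],[0,0,0]]])

```text
t: 4.7
eef_pos: [0.4823, -0.2191, 0.1323]
eef_rot: [-179.9, -0.1, 89.1]
contact_force: [-0.8, 0.6, -0.1]
gripper_width: 0.0857
finger_force: 0.0
```

Request:
arm_command(series=[[[0,0,0.16],[0,0,0]],[[0,0,0.32],[0,0,0]],[[0,0,0.48],[0,0,0]],[[0,0,0.64],[0,0,0]],[[0,0,0.66],[0,0,0]]])

```text
t: 5.2
eef_pos: [0.4818, -0.2192, 0.0534]
eef_rot: [-179.9, -0.1, 89.1]
contact_force: [0.2, 0.7, 0.1]
gripper_width: 0.0853
finger_force: 0.0
```

Request:
arm_command(series=[[[0,0,0],[0,0,0]],[[0,0,0],[0,0,0]],[[0,0,0],[0,0,0]],[[0,0,0],[0,0,0]],[[0,0,0],[0,0,0]]], hand=1, squeeze=30)

```text
t: 5.7
eef_pos: [0.4822, -0.2216, 0.0578]
eef_rot: [180.0, 0.1, 89.0]
contact_force: [-20.3, -0.4, 47.0]
gripper_width: 0.012
finger_force: 22.9
```

```bash
python3 - <<'E'
from h import *
c=np.zeros((600,800,3),np.uint8)
im,W=cloud('side'); im=im[...,::-1]; c[:,:400]=cv2.resize(im[170:350,270:390],(400,600))
im,W=cloud('top'); im=im[...,::-1]; c[:,400:]=cv2.resize(im[170:320,320:420],(400,600))
cv2.imwrite('pics/c2.png',c); s=arm.state(); print({k:s[k] for k in('eef_pos','contact_force','gripper_width','finger_force')})
E
```

```text
{'eef_pos': array([ 0.48318471, -0.22246624,  0.06001353]), 'contact_force': array([-13.58889293,  -0.71171766,  42.70109257]), 'gripper_width': 0.0007198392365855119, 'finger_force': 19.506436856172513}
```

View pics/c2.png

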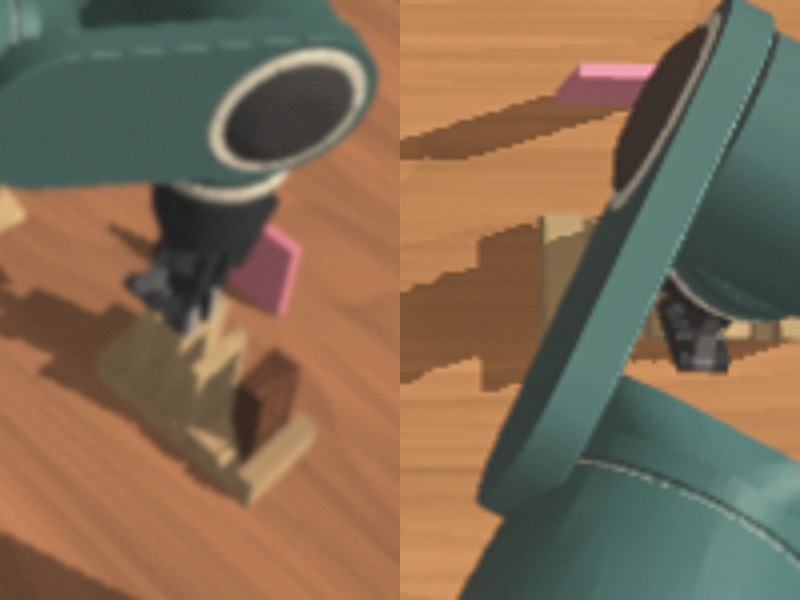

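Request:
arm_command(series=[[[0,0,-0.1],[0,0,0]],[[0,0,-0.3],[0,0,0]],[[0,0,-0.6],[0,0,0]],[[0,0,-0.9],[0,0,0]],[[0,0,-1],[0,0,0]]])

```text
t: 6.3
eef_pos: [0.4831, -0.2213, 0.1795]
eef_rot: [179.7, 0.1, 89.0]
contact_force: [-1.0, 0.2, -0.5]
gripper_width: -0.0001
finger_force: 0.0
```

Request:
arm_command(series=[[[0.25,0,0],[0,0,0]],[[0.5,0,0],[0,0,0]],[[0.75,0,0],[0,0,0]],[[1,0,0],[0,0,0]],[[1,0,0],[0,0,0]]], hand=-1)

```text
t: 6.8
eef_pos: [0.4842, -0.0983, 0.1751]
eef_rot: [180.0, -0.0, 89.1]
contact_force: [0.2, -1.4, 0.1]
gripper_width: 0.0722
finger_force: 0.0
```

```bash
python3 - <<'E'
from h import *
c=np.zeros((600,800,3),np.uint8)
im,W=cloud('side'); np.save('side1.npy',W); im=im[...,::-1];cv2.imwrite('pics/side1.png',im); c[:,:400]=cv2.resize(im[210:330,290:370],(400,600))
im,W=cloud('top');np.save('top1.npy',W); im=im[...,::-1]; cv2.imwrite('pics/top1.png',im);c[:,400:]=cv2.resize(im[170:290,345:425],(400,600))
cv2.imwrite('pics/c3.png',c)
E
```

```text
(no output)
```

View pics/c3.png

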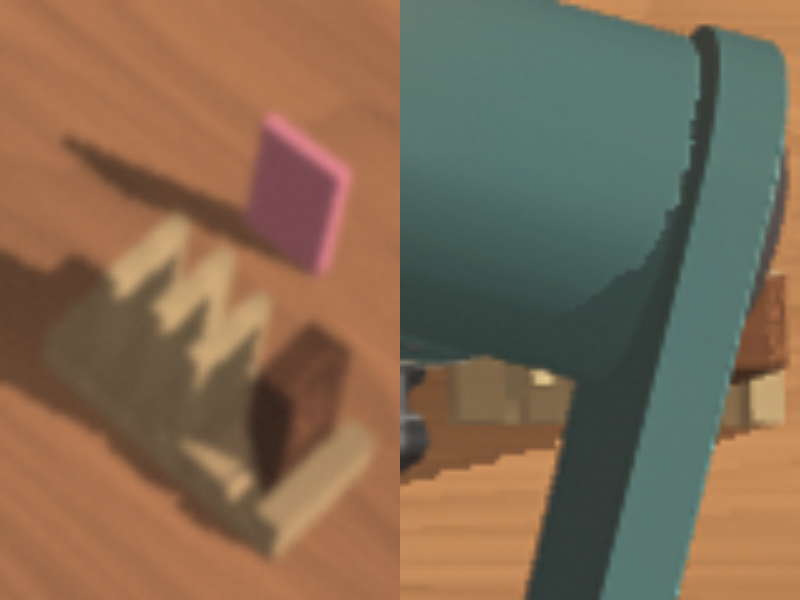

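```bash
python3 - <<'E'
from h import *
print(rays('side',[[328,267]],.06),rays('side',[[328,267]],.093))
print(arm.state()['eef_pos'],arm.state()['gripper_width'])
for n in('side','top'):
    im,W=cloud(n); g=im.max(2)
    m=(abs(W[...,0]-.484)<.1)&(abs(W[...,1]+.098)<.08)&(W[...,2]>.1)&(W[...,2]<.3)
    p=W[m]; c=im[m]
    for lo in np.arange(.12,.3,.02):
        q=p[(p[:,2]>=lo)&(p[:,2]<lo+.02)]
        if len(q)>3: print(n,round(lo,2),len(q),np.percentile(q,[3,50,97],axis=0).round(3)[:,:2].tolist())
    v,u=np.nonzero(m); print(u.min(),u.max(),v.min(),v.max())
    if n=='side': cv2.imwrite('pics/g.png',cv2.resize(im[max(v.min()-20,0):v.max()+40,u.min()-20:u.max()+30,::-1],(600,600)))
E
```

```text
[[ 0.50045216 -0.21298396]] [[ 0.48143335 -0.22566456]]
[ 0.48427366 -0.10053593  0.17508285] 0.08465660716331672
side 0.22 79 [[0.427, -0.112], [0.525, -0.106], [0.535, -0.091]]
side 0.24 105 [[0.427, -0.112], [0.525, -0.106], [0.529, -0.093]]
side 0.26 180 [[0.41, -0.114], [0.443, -0.108], [0.551, -0.092]]
side 0.28 291 [[0.411, -0.118], [0.451, -0.11], [0.553, -0.089]]
265 321 163 212
top 0.24 5 [[0.427, -0.091], [0.436, -0.087], [0.438, -0.087]]
top 0.26 44 [[0.408, -0.104], [0.43, -0.092], [0.437, -0.084]]
top 0.28 118 [[0.408, -0.114], [0.44, -0.089], [0.452, -0.081]]
331 350 237 265
```

View pics/g.png

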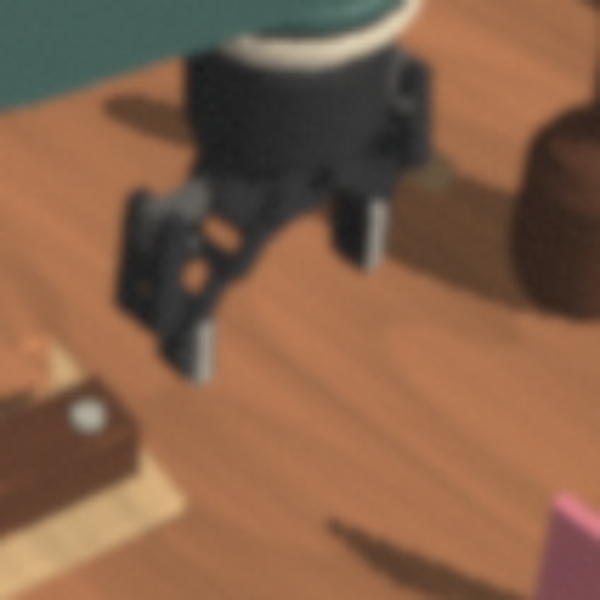

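```bash
python3 - <<'E'
from h import *
print(arm.grasp_offset,[a for a in dir(arm) if a[0]!='_'])
im,W=cloud('side')
m=(abs(W[...,0]-.484)<.1)&(abs(W[...,1]+.098)<.08)&(W[...,2]>.13)&(W[...,2]<.3)
p=W[m]; p=p[p[:,2].argsort()]; print(p[:25].round(3).tolist())
E
```

```text
0.0187 ['PlanningError', 'grasp_offset', 'state']
[[0.526, -0.104, 0.224], [0.527, -0.093, 0.225], [0.433, -0.105, 0.225], [0.526, -0.101, 0.225], [0.526, -0.098, 0.226], [0.526, -0.091, 0.227], [0.437, -0.111, 0.227], [0.525, -0.112, 0.228], [0.44, -0.11, 0.228], [0.435, -0.106, 0.228], [0.435, -0.11, 0.228], [0.433, -0.109, 0.229], [0.529, -0.113, 0.229], [0.525, -0.101, 0.229], [0.526, -0.098, 0.229], [0.524, -0.109, 0.23], [0.524, -0.106, 0.23], [0.528, -0.096, 0.23], [0.526, -0.104, 0.23], [0.527, -0.112, 0.23], [0.525, -0.111, 0.23], [0.525, -0.108, 0.231], [0.526, -0.091, 0.231], [0.429, -0.1, 0.231], [0.436, -0.111, 0.231]]
```

The reported TCP sits about 33 mm below the real fingertips. The picture and the contact on the shim's top both give that figure. The shims were not moved, so I'll retry that much lower.

Request:
arm_command(series=[[[-0.3,0,0],[0,0,0]],[[-0.6,0,0],[0,0,0]],[[-0.9,0,0],[0,0,0]],[[-1,0,0.1],[0,0,0]],[[-1,0,0.3],[0,0,0]]])

```text
t: 7.55
eef_pos: [0.4824, -0.2234, 0.1397]
eef_rot: [179.9, 0.1, 88.8]
contact_force: [-0.1, -0.6, -0.8]
gripper_width: 0.0856
finger_force: 0.0
```

Request:
arm_command(series=[[[0,0,0.25],[0,0,0]],[[0,0,0.5],[0,0,0]],[[0,0,0.75],[0,0,0]],[[0,0,0.97],[0,0,0]],[[0,0,0.97],[0,0,0]]])

```text
t: 8.05
eef_pos: [0.48, -0.2201, 0.0188]
eef_rot: [-179.7, -0.2, 89.0]
contact_force: [-0.2, 0.3, -0.3]
gripper_width: 0.0855
finger_force: 0.0
```

Request:
arm_command(series=[[[0,0,0],[0,0,0]],[[0,0,0],[0,0,0]],[[0,0,0],[0,0,0]],[[0,0,0],[0,0,0]],[[0,0,0],[0,0,0]]], hand=1, squeeze=30)

```text
t: 8.55
eef_pos: [0.4831, -0.2212, 0.0245]
eef_rot: [179.9, 0.1, 89.0]
contact_force: [-0.2, -0.3, 7.0]
gripper_width: 0.0494
finger_force: 31.4
```

Request:
arm_command(series=[[[0,0,-0.15],[0,0,0]],[[0,0,-0.4],[0,0,0]],[[0,0,-0.65],[0,0,0]],[[0,0,-0.9],[0,0,0]],[[0,0,-0.9],[0,0,0]]])

```text
t: 9.05
eef_pos: [0.4838, -0.2216, 0.136]
eef_rot: [179.7, 0.2, 89.0]
contact_force: [1.3, -0.4, 0.1]
gripper_width: 0.0495
finger_force: 31.3
```

Request:
arm_command(series=[[[0.25,-0.06,0],[0,0,0]],[[0.5,-0.12,0],[0,0,0]],[[0.75,-0.18,0],[0,0,0]],[[1,-0.248,0],[0,0,0]],[[1,-0.248,0],[0,0,0]]])

```text
t: 9.55
eef_pos: [0.4539, -0.0978, 0.1309]
eef_rot: [180.0, -0.0, 89.1]
contact_force: [-0.6, 0.1, 0.1]
gripper_width: 0.0493
finger_force: 31.3
```

Request:
arm_command(series=[[[0.25,0,0],[0,0,0]],[[0.5,0,0],[0,0,0]],[[0.75,0,0],[0,0,0]],[[1,0,0],[0,0,0]],[[1,0,0],[0,0,0]]])

```text
t: 10.05
eef_pos: [0.4567, 0.0218, 0.1308]
eef_rot: [180.0, -0.0, 89.1]
contact_force: [-0.4, -0.6, 0.9]
gripper_width: 0.0496
finger_force: 31.3
```

Request:
arm_command(series=[[[0.15,0,0],[0,0,0.06]],[[0.288,0,0],[0,0,0.117]],[[0.288,0,0],[0,0,0.117]],[[0.288,0,0],[0,0,0.117]],[[0.288,0,0],[0,0,0.117]]])

```text
t: 10.55
eef_pos: [0.4573, 0.0534, 0.1308]
eef_rot: [180.0, 0.0, 78.5]
contact_force: [0.8, 0.1, 0.0]
gripper_width: 0.0498
finger_force: 31.3
```

```bash
python3 - <<'E'
from h import *
im,W=cloud('side'); print(arm.state()['eef_pos'])
cv2.imwrite('pics/c4.png',cv2.resize(im[110:270,160:320,::-1],(600,600)))
m=(abs(W[...,0]-.46)<.04)&(abs(W[...,1]-.054)<.04)&(W[...,2]>.065)&(W[...,2]<.3)
p=W[m]
for lo in np.arange(.08,.25,.02):
    q=p[(p[:,2]>=lo)&(p[:,2]<lo+.02)]
    if len(q)>3: print(round(lo,2),len(q),np.percentile(q,[3,50,97],axis=0).round(3).tolist())
E
```

```text
[0.45730281 0.05345306 0.1307712 ]
0.1 33 [[0.432, 0.044, 0.113], [0.453, 0.048, 0.117], [0.478, 0.052, 0.12]]
0.12 100 [[0.432, 0.042, 0.121], [0.453, 0.048, 0.13], [0.479, 0.057, 0.139]]
0.14 110 [[0.432, 0.042, 0.141], [0.454, 0.047, 0.15], [0.479, 0.056, 0.159]]
0.16 115 [[0.424, 0.038, 0.161], [0.458, 0.047, 0.171], [0.483, 0.053, 0.18]]
0.18 197 [[0.422, 0.038, 0.181], [0.456, 0.048, 0.192], [0.49, 0.056, 0.199]]
0.2 88 [[0.422, 0.035, 0.2], [0.481, 0.047, 0.21], [0.499, 0.065, 0.22]]
0.22 121 [[0.422, 0.032, 0.221], [0.43, 0.047, 0.232], [0.498, 0.071, 0.239]]
0.24 138 [[0.425, 0.031, 0.241], [0.452, 0.042, 0.25], [0.478, 0.067, 0.26]]
```

View pics/c4.png

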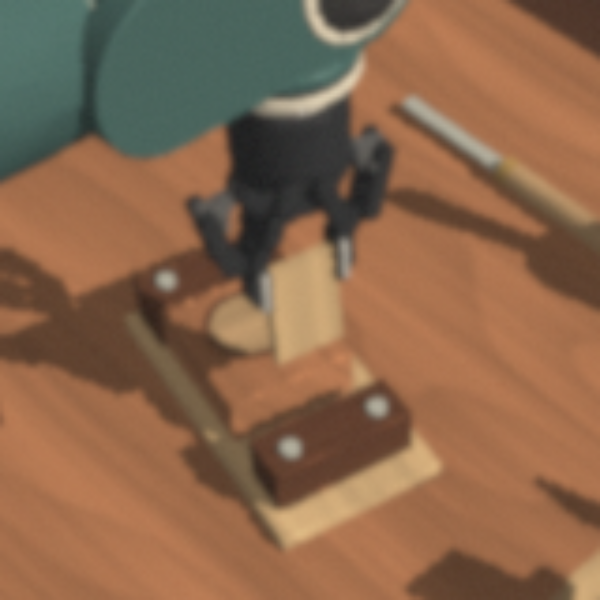

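Request:
arm_command(series=[[[0.017,0,0.1],[0,0,0]],[[0.017,0,0.3],[0,0,0]],[[0.017,0,0.5],[0,0,0]],[[0.017,0,0.7],[0,0,0]],[[0.017,0,0.78],[0,0,0]]])

```text
t: 11.1
eef_pos: [0.4563, 0.056, 0.0343]
eef_rot: [-179.8, 0.1, 78.5]
contact_force: [-0.8, 0.2, -0.4]
gripper_width: 0.0495
finger_force: 31.3
```

Request:
arm_command(series=[[[0,0,0.01],[0,0,0]],[[0,0,0.02],[0,0,0]],[[0,0,0.03],[0,0,0]],[[0,0,0.04],[0,0,0]],[[0,0,0.045],[0,0,0]]])

```text
t: 11.6
eef_pos: [0.4579, 0.0563, 0.0322]
eef_rot: [180.0, -0.0, 78.5]
contact_force: [-0.3, -0.1, -0.8]
gripper_width: 0.0495
finger_force: 31.3
```

Request:
arm_command(series=[[[0,0,0.008],[0,0,0]],[[0,0,0.016],[0,0,0]],[[0,0,0.02],[0,0,0]],[[0,0,0.025],[0,0,0]],[[0,0,0.025],[0,0,0]]])

```text
t: 12.1
eef_pos: [0.4576, 0.0563, 0.0287]
eef_rot: [-180.0, 0.0, 78.5]
contact_force: [-1.0, -0.3, 0.6]
gripper_width: 0.0491
finger_force: 31.3
```

Request:
arm_command(series=[[[0,0,0.006],[0,0,0]],[[0,0,0.012],[0,0,0]],[[0,0,0.018],[0,0,0]],[[0,0,0.018],[0,0,0]],[[0,0,0.018],[0,0,0]]])

```text
t: 12.6
eef_pos: [0.4584, 0.0564, 0.0279]
eef_rot: [179.9, -0.0, 78.5]
contact_force: [-1.1, -0.7, 11.9]
gripper_width: 0.0493
finger_force: 31.5
```

Request:
arm_command(series=[[[0,0,-0.01],[0,0,0]],[[-0.008,0,-0.01],[0,0,0]],[[-0.016,0,-0.01],[0,0,0]],[[-0.02,0,-0.01],[0,0,0]],[[-0.02,0,-0.01],[0,0,0]]])

```text
t: 13.1
eef_pos: [0.4574, 0.0543, 0.028]
eef_rot: [180.0, -0.1, 78.5]
contact_force: [1.1, 4.4, 4.4]
gripper_width: 0.0495
finger_force: 31.3
```

Request:
arm_command(series=[[[-0.004,0,0],[0,0,0]],[[-0.008,0,0],[0,0,0]],[[-0.008,0,0],[0,0,0]],[[-0.008,0,0],[0,0,0]],[[-0.008,0,0],[0,0,0]]])

```text
t: 13.6
eef_pos: [0.4573, 0.0535, 0.028]
eef_rot: [180.0, -0.1, 78.5]
contact_force: [3.8, 5.6, 2.8]
gripper_width: 0.0495
finger_force: 31.5
```

Request:
arm_command(series=[[[0.004,0,0],[0,0,0]],[[0.004,0,0],[0,0,0]],[[0.004,0,0],[0,0,0]],[[0.004,0,0],[0,0,0]],[[0.004,0,0],[0,0,0]]], hand=-1)

```text
t: 14.1
eef_pos: [0.457, 0.0534, 0.0278]
eef_rot: [-180.0, 0.0, 78.5]
contact_force: [0.2, 0.4, 0.2]
gripper_width: 0.0854
finger_force: 0.0
```

Request:
arm_command(series=[[[0,0,-0.05],[0,0,0]],[[0,0,-0.25],[0,0,0]],[[0,0,-0.5],[0,0,0]],[[0,0,-0.75],[0,0,0]],[[0,0,-0.9],[0,0,0]]])

```text
t: 14.6
eef_pos: [0.4576, 0.0535, 0.1388]
eef_rot: [179.9, -0.0, 78.5]
contact_force: [-0.1, -0.1, -0.3]
gripper_width: 0.0853
finger_force: 0.0
```

Request:
arm_command(series=[[[-0.25,0,0],[0,0,-0.06]],[[-0.5,0,0],[0,0,-0.117]],[[-0.75,0,0],[0,0,-0.117]],[[-1,0,0],[0,0,-0.117]],[[-1,0,0],[0,0,-0.117]]])

```text
t: 15.1
eef_pos: [0.4325, -0.0665, 0.1364]
eef_rot: [180.0, 0.0, 88.8]
contact_force: [0.3, 0.3, -1.1]
gripper_width: 0.0855
finger_force: 0.0
```

```bash
python3 - <<'E'
from h import *
im,W=cloud('side'); print(arm.state()['eef_pos'],arm.state()['eef_rot'])
c=np.zeros((600,800,3),np.uint8)
c[:,:400]=cv2.resize(im[160:270,190:270,::-1],(400,600))
it,Wt=cloud('top'); c[:,400:]=cv2.resize(it[190:300,230:310,::-1],(400,600))
cv2.imwrite('pics/c5.png',c)
for V in (W,Wt):
    m=(abs(V[...,0]-.46)<.05)&(abs(V[...,1]-.054)<.03)&(V[...,2]>.08)&(V[...,2]<.105); print(rect(V[m][:,:2]),m.sum(),V[m][:,2].max())
E
```

```text
[ 0.43288845 -0.06526125  0.13636513] [1.79966242e+02 8.84767577e-03 8.88514839e+01]
(array([453.1,  47.2]), array([12.3, 49.2]), 68.6) 25 0.0987145877958443
(array([454.3,  54.1]), array([ 8.2, 50. ]), 78.6) 94 0.10207840845586791
```

View pics/c5.png

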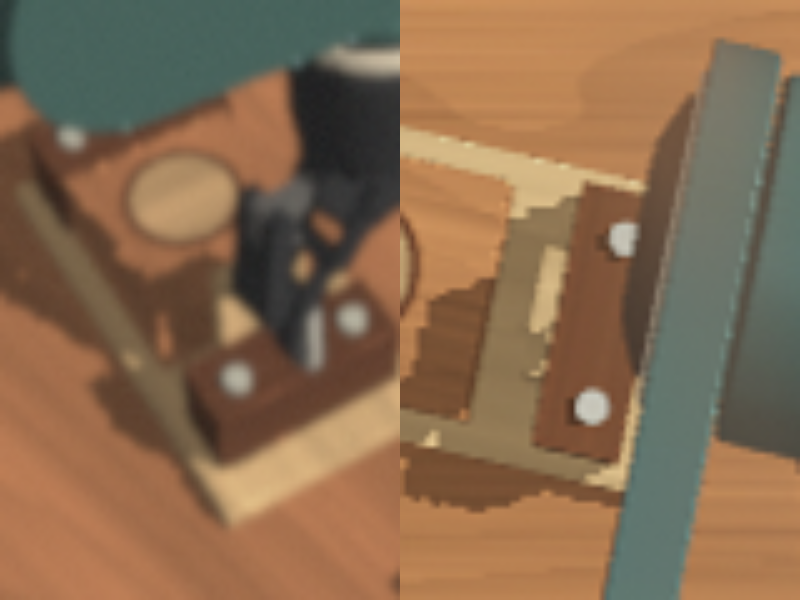

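Request:
arm_command(series=[[[-0.3,0.13,0],[0,0,0]],[[-0.6,0.26,0],[0,0,0]],[[-0.9,0.39,0],[0,0,0]],[[-0.99,0.425,0],[0,0,0]],[[-0.99,0.425,0],[0,0,0]]])

```text
t: 15.7
eef_pos: [0.4824, -0.184, 0.1355]
eef_rot: [-179.9, -0.0, 89.0]
contact_force: [0.5, -0.5, 0.2]
gripper_width: 0.0853
finger_force: 0.0
```

Request:
arm_command(series=[[[0,0,0.25],[0,0,0]],[[0,0,0.5],[0,0,0]],[[0,0,0.75],[0,0,0]],[[0,0,0.932],[0,0,0]],[[0,0,0.932],[0,0,0]]])

```text
t: 16.2
eef_pos: [0.4804, -0.1815, 0.0214]
eef_rot: [-179.8, -0.1, 89.1]
contact_force: [0.3, 0.8, 0.4]
gripper_width: 0.0855
finger_force: 0.0
```

Request:
arm_command(series=[[[0,0,0],[0,0,0]],[[0,0,0],[0,0,0]],[[0,0,0],[0,0,0]],[[0,0,0],[0,0,0]],[[0,0,0],[0,0,0]]], hand=1, squeeze=30)

```text
t: 16.7
eef_pos: [0.4829, -0.1841, 0.0258]
eef_rot: [179.9, 0.1, 89.0]
contact_force: [-0.1, 1.0, 6.0]
gripper_width: 0.0489
finger_force: 30.0
```

Request:
arm_command(series=[[[0,0,-0.15],[0,0,0]],[[0,0,-0.4],[0,0,0]],[[0,0,-0.65],[0,0,0]],[[0,0,-0.9],[0,0,0]],[[0,0,-0.9],[0,0,0]]])

```text
t: 17.2
eef_pos: [0.4837, -0.1845, 0.1373]
eef_rot: [179.6, 0.2, 89.0]
contact_force: [-0.1, -0.7, -0.2]
gripper_width: 0.0489
finger_force: 31.1
```

Request:
arm_command(series=[[[0.25,-0.06,0],[0,0,0]],[[0.5,-0.12,0],[0,0,0]],[[0.75,-0.18,0],[0,0,0]],[[1,-0.218,0],[0,0,0]],[[1,-0.218,0],[0,0,0]]])

```text
t: 17.7
eef_pos: [0.4576, -0.0609, 0.1323]
eef_rot: [179.9, -0.0, 89.1]
contact_force: [0.3, 0.4, -0.0]
gripper_width: 0.0493
finger_force: 31.1
```

Request:
arm_command(series=[[[0.25,0,0],[0,0,0]],[[0.5,0,0],[0,0,0]],[[0.75,0,0],[0,0,0]],[[1,0,0],[0,0,0]],[[1,0,0],[0,0,0]]])

```text
t: 18.2
eef_pos: [0.46, 0.0587, 0.1321]
eef_rot: [180.0, -0.0, 89.1]
contact_force: [0.9, 0.4, 0.7]
gripper_width: 0.0488
finger_force: 31.1
```

Request:
arm_command(series=[[[0.07,0,0],[0,0,0.06]],[[0.143,0,0],[0,0,0.117]],[[0.143,0,0],[0,0,0.117]],[[0.143,0,0],[0,0,0.117]],[[0.143,0,0],[0,0,0.117]]])

```text
t: 18.7
eef_pos: [0.4604, 0.0731, 0.132]
eef_rot: [180.0, 0.0, 78.6]
contact_force: [0.5, 0.2, -0.9]
gripper_width: 0.0488
finger_force: 31.1
```

```bash
python3 - <<'E'
from h import *
im,W=cloud('side'); print(arm.state()['eef_pos'],arm.state()['eef_rot'])
it,Wt=cloud('top'); np.save('w2.npy',np.stack([W,Wt]))
c=np.zeros((600,800,3),np.uint8)
c[:,:400]=cv2.resize(im[130:250,190:270,::-1],(400,600)); c[:,400:]=cv2.resize(it[180:300,210:290,::-1],(400,600))
cv2.imwrite('pics/c6.png',c)
for lo,hi in ((.08,.094),(.115,.13),(.13,.15),(.15,.17),(.17,.18)):
    m=(abs(W[...,0]-.46)<.03)&(abs(W[...,1]-.06)<.03)&(W[...,2]>lo)&(W[...,2]<hi); p=W[m]
    if len(p)>5:
        s=(p[:,:2]-[.4537,.0303])@np.array([[.199,.98],[.98,-.199]]).T
        print(lo,len(p),np.percentile(s,[3,50,97],axis=0).round(4).tolist())
E
```

```text
[0.46037285 0.07316871 0.13201417] [1.79996472e+02 7.56104656e-03 7.85351823e+01]
0.08 78 [[0.017, -0.0273], [0.0199, -0.0061], [0.0272, 0.0224]]
0.115 73 [[0.0254, -0.0264], [0.0273, -0.0033], [0.0326, 0.0229]]
0.13 109 [[0.0248, -0.0271], [0.0273, -0.0054], [0.0304, 0.0209]]
0.15 103 [[0.0245, -0.0275], [0.0274, -0.0035], [0.0309, 0.0212]]
0.17 62 [[0.025, -0.0294], [0.0273, -0.005], [0.0336, 0.0231]]
```

View pics/c6.png

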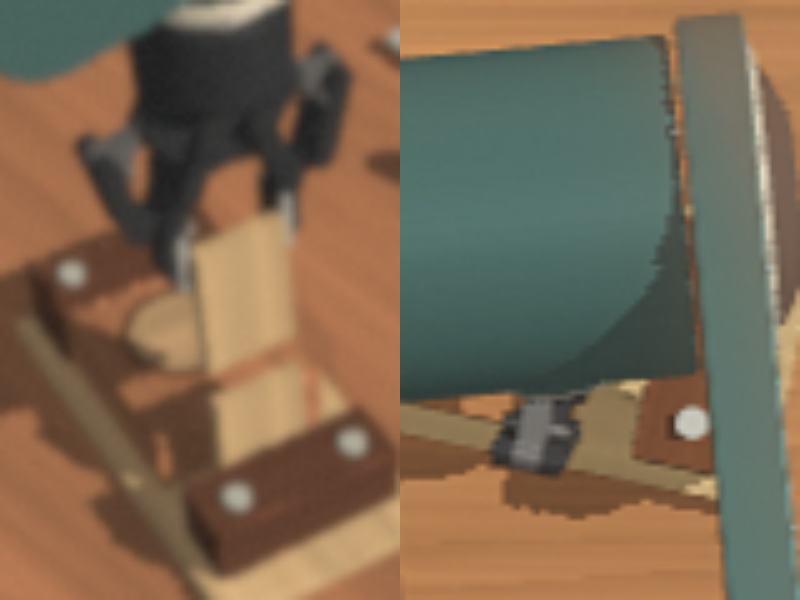

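Request:
arm_command(series=[[[0.027,0,0.05],[0,0,0]],[[0.027,0,0.25],[0,0,0]],[[0.027,0,0.45],[0,0,0]],[[0.027,0,0.65],[0,0,0]],[[0.027,0,0.8],[0,0,0]]])

```text
t: 19.3
eef_pos: [0.4604, 0.0769, 0.034]
eef_rot: [-179.9, 0.0, 78.5]
contact_force: [-0.4, 0.5, -0.3]
gripper_width: 0.049
finger_force: 31.1
```

Request:
arm_command(series=[[[0,0,0.01],[0,0,0]],[[0,0,0.02],[0,0,0]],[[0,0,0.03],[0,0,0]],[[0,0,0.04],[0,0,0]],[[0,0,0.04],[0,0,0]]])

```text
t: 19.8
eef_pos: [0.4612, 0.077, 0.0317]
eef_rot: [180.0, -0.0, 78.5]
contact_force: [-0.5, 0.8, -0.2]
gripper_width: 0.0485
finger_force: 31.1
```

Request:
arm_command(series=[[[0,0,0.008],[0,0,0]],[[0,0,0.015],[0,0,0]],[[0,0,0.02],[0,0,0]],[[0,0,0.025],[0,0,0]],[[0,0,0.025],[0,0,0]]])

```text
t: 20.3
eef_pos: [0.4616, 0.0771, 0.0296]
eef_rot: [179.9, -0.0, 78.5]
contact_force: [-3.2, 0.6, 14.0]
gripper_width: 0.049
finger_force: 32.0
```

Request:
arm_command(series=[[[0,0,0.003],[0,0,0]],[[0,0,0.006],[0,0,0]],[[0,0,0.006],[0,0,0]],[[0,0,0.006],[0,0,0]],[[0,0,0.006],[0,0,0]]])

```text
t: 20.8
eef_pos: [0.4618, 0.0772, 0.0294]
eef_rot: [179.9, -0.1, 78.5]
contact_force: [-4.6, 0.5, 18.6]
gripper_width: 0.0489
finger_force: 32.4
```

Request:
arm_command(series=[[[0,0,-0.013],[0,0,0]],[[-0.007,0,-0.013],[0,0,0]],[[-0.014,0,-0.013],[0,0,0]],[[-0.02,0,-0.013],[0,0,0]],[[-0.02,0,-0.013],[0,0,0]]])

```text
t: 21.3
eef_pos: [0.4611, 0.0747, 0.0298]
eef_rot: [179.9, -0.0, 78.5]
contact_force: [0.7, 1.2, 8.1]
gripper_width: 0.0484
finger_force: 31.7
```

Request:
arm_command(series=[[[-0.004,0,0],[0,0,0]],[[-0.008,0,0],[0,0,0]],[[-0.008,0,0],[0,0,0]],[[-0.008,0,0],[0,0,0]],[[-0.008,0,0],[0,0,0]]])

```text
t: 21.8
eef_pos: [0.4609, 0.0738, 0.0298]
eef_rot: [179.9, -0.0, 78.5]
contact_force: [-0.0, 2.2, 7.4]
gripper_width: 0.0489
finger_force: 31.7
```

Request:
arm_command(series=[[[0,0,-0.004],[0,0,0]],[[-0.004,0,-0.005],[0,0,0]],[[-0.008,0,-0.005],[0,0,0]],[[-0.008,0,-0.005],[0,0,0]],[[-0.008,0,-0.005],[0,0,0]]])

```text
t: 22.3
eef_pos: [0.4603, 0.0727, 0.0298]
eef_rot: [180.0, -0.0, 78.5]
contact_force: [0.5, 0.7, 5.6]
gripper_width: 0.0487
finger_force: 31.5
```

Request:
arm_command(series=[[[-0.003,0,0],[0,0,0]],[[-0.006,0,0],[0,0,0]],[[-0.006,0,0],[0,0,0]],[[-0.006,0,0],[0,0,0]],[[-0.006,0,0],[0,0,0]]])

```text
t: 22.8
eef_pos: [0.4601, 0.0721, 0.0298]
eef_rot: [180.0, -0.0, 78.5]
contact_force: [1.2, 2.1, 5.8]
gripper_width: 0.049
finger_force: 31.5
```

Request:
arm_command(series=[[[-0.004,0,0],[0,0,0]],[[-0.008,0,0],[0,0,0]],[[-0.012,0,0],[0,0,0]],[[-0.012,0,0],[0,0,0]],[[-0.012,0,0],[0,0,0]]])

```text
t: 23.3
eef_pos: [0.46, 0.0714, 0.03]
eef_rot: [180.0, -0.1, 78.5]
contact_force: [1.8, 9.1, 5.8]
gripper_width: 0.0488
finger_force: 31.7
```

```bash
cat >> h.py <<'E'
def prof(W,zs):
    for lo,hi in zs:
        m=(abs(W[...,0]-.46)<.03)&(abs(W[...,1]-.06)<.035)&(W[...,2]>lo)&(W[...,2]<hi); p=W[m]
        if len(p)>5:
            s=(p[:,:2]-[.4537,.0303])@np.array([[.199,.98],[.98,-.199]]).T
            print(lo,len(p),np.percentile(s,[3,25,50,75,97],axis=0).round(4).tolist())
E
python3 - <<'E'
from h import *
im,W=cloud('side'); prof(W,[(.055,.065),(.065,.075),(.075,.085),(.085,.092),(.092,.105)])
cv2.imwrite('pics/c7.png',cv2.resize(im[160:260,190:290,::-1],(600,600)))
E
```

```text
0.055 46 [[0.0114, -0.0281], [0.0171, -0.0203], [0.0179, -0.0082], [0.0193, 0.0072], [0.0294, 0.0208]]
0.065 53 [[0.0159, -0.0285], [0.0172, -0.0209], [0.0181, -0.0057], [0.019, 0.0077], [0.0259, 0.0205]]
0.075 49 [[0.0154, -0.0296], [0.0174, -0.0242], [0.0184, -0.0054], [0.0198, 0.0089], [0.0428, 0.0219]]
0.085 45 [[0.0149, -0.0283], [0.0167, -0.0199], [0.0179, -0.0025], [0.0244, 0.0172], [0.0435, 0.0248]]
0.092 128 [[0.016, -0.0279], [0.0202, -0.014], [0.0253, -0.0006], [0.0303, 0.0149], [0.0439, 0.025]]
```

View pics/c7.png

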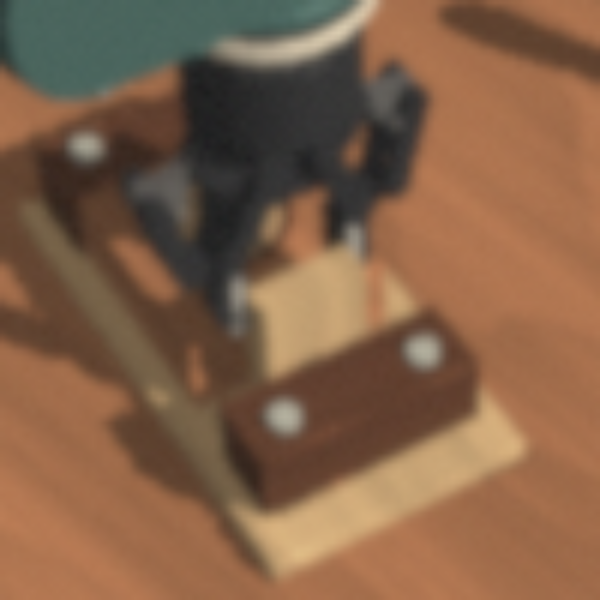

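Request:
arm_command(series=[[[0.006,0,0],[0,0,0]],[[0.006,0,0],[0,0,0]],[[0.006,0,0],[0,0,0]],[[0.006,0,0],[0,0,0]],[[0.006,0,0],[0,0,0]]], hand=-1)

```text
t: 23.85
eef_pos: [0.4597, 0.0712, 0.0295]
eef_rot: [-180.0, 0.0, 78.5]
contact_force: [0.1, -0.2, -0.4]
gripper_width: 0.0854
finger_force: 0.0
```

Request:
arm_command(series=[[[0,0,-0.05],[0,0,0]],[[0,0,-0.25],[0,0,0]],[[0,0,-0.5],[0,0,0]],[[0,0,-0.75],[0,0,0]],[[0,0,-0.9],[0,0,0]]])

```text
t: 24.35
eef_pos: [0.4603, 0.0713, 0.1406]
eef_rot: [179.9, -0.0, 78.5]
contact_force: [-0.2, 0.2, -0.2]
gripper_width: 0.0853
finger_force: 0.0
```

Request:
arm_command(series=[[[-0.25,0,0],[0,0,-0.06]],[[-0.5,0,0],[0,0,-0.117]],[[-0.75,0,0],[0,0,-0.117]],[[-1,0,0],[0,0,-0.117]],[[-1,0,0],[0,0,-0.117]]])

```text
t: 24.85
eef_pos: [0.4353, -0.0486, 0.1382]
eef_rot: [180.0, 0.0, 88.8]
contact_force: [-0.2, 1.8, -0.4]
gripper_width: 0.0853
finger_force: 0.0
```

Request:
arm_command(series=[[[-0.25,0.054,0],[0,0,0]],[[-0.5,0.108,0],[0,0,0]],[[-0.75,0.162,0],[0,0,0]],[[-1,0.217,0],[0,0,0]],[[-1,0.217,0],[0,0,0]]])

```text
t: 25.35
eef_pos: [0.4602, -0.1688, 0.1377]
eef_rot: [-180.0, 0.0, 88.9]
contact_force: [-0.3, -0.1, -0.4]
gripper_width: 0.0855
finger_force: 0.0
```

Request:
arm_command(series=[[[-0.25,0.054,0],[0,0,0]],[[-0.5,0.108,0],[0,0,0]],[[-0.75,0.162,0],[0,0,0]],[[-1,0.217,0],[0,0,0]],[[-1,0.217,0],[0,0,0]]])

```text
t: 25.85
eef_pos: [0.4842, -0.2888, 0.1375]
eef_rot: [-180.0, 0.0, 88.9]
contact_force: [-0.4, 0.5, -0.1]
gripper_width: 0.0855
finger_force: 0.0
```

```bash
python3 - <<'E'
from h import *
s=arm.state(); print(s['eef_pos'],s['eef_rot'])
t=np.array([[.199,.98],[.98,-.199]])
for n in('side','top'):
    im,W=cloud(n); np.save(n+'3.npy',W)
    m=(abs(W[...,0]-.46)<.05)&(abs(W[...,1]-.055)<.04)&(W[...,2]>.085)&(W[...,2]<.11); p=W[m]
    print(n,len(p),rect(p[:,:2]) if len(p) else 0, np.percentile(((p[:,:2]-[.4537,.0303])@t.T),[2,50,98],axis=0).round(4).tolist(),p[:,2].max().round(3))
    g=(abs(W[...,0]-.48)<.12)&(abs(W[...,1]-.15)<.14)&(W[...,2]>.042)&(W[...,2]<.062)
    q=(W[g][:,:2]-[.4537,.0303])@t.T
    h,e=np.histogram(q[:,0],np.arange(-.03,.2,.002)); print(h.tolist())
E
```

```text
[ 0.48423204 -0.28880425  0.13749826] [-1.79974127e+02  7.80302043e-04  8.89130449e+01]
side 82 (array([453.1,  49.8]), array([15.1, 50.4]), 60.2) [[0.0162, -0.0276], [0.0199, -0.014], [0.0312, 0.0173]] 0.1
[0, 0, 4, 14, 27, 14, 14, 24, 24, 27, 24, 21, 28, 29, 25, 23, 17, 25, 22, 20, 29, 27, 22, 36, 29, 16, 2, 2, 2, 0, 3, 1, 0, 0, 0, 0, 0, 0, 5, 20, 10, 4, 7, 7, 10, 5, 8, 10, 10, 8, 9, 10, 8, 9, 6, 4, 9, 6, 6, 1, 5, 3, 1, 2, 0, 0, 1, 0, 0, 0, 0, 0, 0, 0, 0, 0, 0, 0, 0, 0, 0, 0, 0, 0, 0, 0, 0, 0, 0, 0, 0, 0, 0, 0, 0, 0, 0, 0, 0, 0, 0, 0, 0, 0, 0, 0, 0, 0, 0, 0, 0, 0, 0, 0]
top 185 (array([455.5,  60.5]), array([16.4, 49.9]), 79.1) [[0.0221, -0.0286], [0.03, -0.0049], [0.0378, 0.0197]] 0.101
[0, 0, 0, 0, 0, 26, 30, 35, 38, 39, 46, 44, 46, 43, 46, 45, 41, 47, 43, 46, 42, 44, 44, 44, 43, 12, 2, 0, 1, 0, 0, 1, 1, 0, 0, 0, 0, 0, 0, 0, 27, 39, 44, 36, 43, 39, 40, 41, 41, 40, 41, 39, 40, 39, 41, 40, 40, 37, 45, 38, 40, 43, 40, 37, 42, 40, 43, 40, 43, 39, 38, 40, 41, 43, 36, 41, 43, 40, 40, 39, 38, 43, 39, 42, 40, 42, 41, 32, 43, 41, 41, 40, 39, 38, 41, 29, 58, 44, 45, 40, 48, 48, 39, 41, 50, 43, 39, 49, 40, 43, 39, 44, 39, 47]
```

Request:
arm_command(series=[[[0.015,0,0.25],[0,0,0]],[[0.015,0,0.5],[0,0,0]],[[0.015,0,0.75],[0,0,0]],[[0.015,0,0.88],[0,0,0]],[[0.015,0,0.88],[0,0,0]]])

```text
t: 26.45
eef_pos: [0.4831, -0.2839, 0.0304]
eef_rot: [-179.9, -0.1, 89.0]
contact_force: [-0.0, 0.4, 0.2]
gripper_width: 0.0857
finger_force: 0.0
```

Request:
arm_command(series=[[[0,0,0],[0,0,0]],[[0,0,0],[0,0,0]],[[0,0,0],[0,0,0]],[[0,0,0],[0,0,0]],[[0,0,0],[0,0,0]]], hand=1, squeeze=60)

```text
t: 26.95
eef_pos: [0.4845, -0.2857, 0.0335]
eef_rot: [179.9, 0.1, 89.0]
contact_force: [-0.6, 0.6, 5.7]
gripper_width: 0.0392
finger_force: 59.2
```

Request:
arm_command(series=[[[0,0,-0.15],[0,0,0]],[[0,0,-0.4],[0,0,0]],[[0,0,-0.65],[0,0,0]],[[0,0,-0.9],[0,0,0]],[[0,0,-1],[0,0,0]]])

```text
t: 27.45
eef_pos: [0.4845, -0.2859, 0.1556]
eef_rot: [179.8, 0.1, 89.0]
contact_force: [-0.2, 0.2, -1.1]
gripper_width: 0.0393
finger_force: 60.1
```

Request:
arm_command(series=[[[0.25,-0.06,0],[0,0,0]],[[0.5,-0.12,0],[0,0,0]],[[0.75,-0.18,0],[0,0,0]],[[1,-0.225,0],[0,0,0]],[[1,-0.225,0],[0,0,0]]])

```text
t: 27.95
eef_pos: [0.4584, -0.1624, 0.1518]
eef_rot: [180.0, -0.0, 89.1]
contact_force: [-0.4, -0.2, -1.3]
gripper_width: 0.0392
finger_force: 60.2
```

Request:
arm_command(series=[[[0.25,0,0],[0,0,0]],[[0.5,0,0],[0,0,0]],[[0.75,0,0],[0,0,0]],[[1,0,0],[0,0,0]],[[1,0,0],[0,0,0]]])

```text
t: 28.45
eef_pos: [0.461, -0.0428, 0.1517]
eef_rot: [-180.0, -0.0, 89.1]
contact_force: [-0.1, -0.0, -0.4]
gripper_width: 0.039
finger_force: 60.2
```

Request:
arm_command(series=[[[0.25,0,0],[0,0,0]],[[0.5,0,0],[0,0,0]],[[0.75,0,0],[0,0,0]],[[1,0,0],[0,0,0]],[[1,0,0],[0,0,0]]])

```text
t: 28.95
eef_pos: [0.4632, 0.0769, 0.1516]
eef_rot: [-180.0, -0.0, 89.1]
contact_force: [0.1, 0.3, -1.2]
gripper_width: 0.0388
finger_force: 60.2
```

Request:
arm_command(series=[[[0.035,0,0],[0,0,0.06]],[[0.07,0,0],[0,0,0.117]],[[0.07,0,0],[0,0,0.117]],[[0.07,0,0],[0,0,0.117]],[[0.07,0,0],[0,0,0.117]]])

```text
t: 29.45
eef_pos: [0.4633, 0.0829, 0.1519]
eef_rot: [-180.0, 0.0, 78.6]
contact_force: [0.4, 0.1, -1.0]
gripper_width: 0.039
finger_force: 60.3
```

```bash
python3 - <<'E'
from h import *
s=arm.state(); print(s['eef_pos'],s['eef_rot'])
t=np.array([[.199,.98],[.98,-.199]])
for n in('side','top'):
    im,W=cloud(n); np.save(n+'4.npy',W)
    for lo,hi in((.07,.085),(.085,.098),(.115,.125),(.125,.14),(.14,.155),(.155,.17),(.17,.19)):
        m=(abs(W[...,0]-.46)<.04)&(abs(W[...,1]-.065)<.04)&(W[...,2]>lo)&(W[...,2]<hi); p=W[m]
        if len(p)>4: print(n,lo,len(p),np.percentile(((p[:,:2]-[.4537,.0303])@t.T),[2,25,50,75,98],axis=0).round(4).tolist(),im[m].mean(0).round(),p[:,2].min().round(3))
E
```

```text
[0.46325778 0.08287058 0.15193672] [-1.79995648e+02  9.07222922e-03  7.85632761e+01]
side 0.07 78 [[0.0156, -0.0274], [0.0185, -0.0172], [0.0193, -0.0047], [0.0205, 0.0094], [0.0331, 0.0216]] [187. 153. 109.] 0.07
side 0.085 131 [[0.0169, -0.0276], [0.0197, -0.0165], [0.0226, -0.0024], [0.0281, 0.0101], [0.0348, 0.022]] [189. 153. 110.] 0.085
side 0.125 64 [[0.0339, -0.0201], [0.0358, -0.0137], [0.037, -0.0025], [0.0378, 0.0082], [0.0457, 0.0189]] [110.  75.  54.] 0.125
side 0.14 68 [[0.0345, -0.0214], [0.0361, -0.016], [0.0369, -0.0056], [0.0383, 0.0068], [0.0498, 0.0186]] [100.  67.  49.] 0.14
side 0.155 80 [[0.0348, -0.0217], [0.0363, -0.0172], [0.0374, -0.0069], [0.0389, 0.006], [0.0562, 0.0176]] [99. 65. 48.] 0.155
side 0.17 99 [[0.0343, -0.0227], [0.0368, -0.0171], [0.0378, -0.005], [0.0392, 0.0059], [0.0511, 0.0168]] [110.  72.  53.] 0.17
top 0.07 5 [[0.0216, -0.0292], [0.0216, -0.029], [0.0218, -0.0252], [0.0271, -0.0235], [0.0293, -0.0148]] [169. 144. 103.] 0.072
top 0.085 37 [[0.0219, -0.0291], [0.0243, -0.026], [0.0286, -0.0231], [0.0332, -0.0199], [0.0364, -0.0162]] [198. 170. 122.] 0.087
```

Request:
arm_command(series=[[[0,0,0.1],[0,0,0]],[[0,0,0.2],[0,0,0]],[[0,0,0.3],[0,0,0]],[[0,0,0.4],[0,0,0]],[[0,0,0.5],[0,0,0]]])

```text
t: 30.05
eef_pos: [0.463, 0.0835, 0.0907]
eef_rot: [-180.0, 0.0, 78.5]
contact_force: [-0.5, -0.0, -0.4]
gripper_width: 0.0395
finger_force: 60.3
```

Request:
arm_command(series=[[[0,0,0.03],[0,0,0]],[[0,0,0.06],[0,0,0]],[[0,0,0.09],[0,0,0]],[[0,0,0.12],[0,0,0]],[[0,0,0.14],[0,0,0]]])

```text
t: 30.55
eef_pos: [0.4632, 0.0835, 0.0752]
eef_rot: [180.0, -0.0, 78.5]
contact_force: [0.3, 0.2, -1.2]
gripper_width: 0.0393
finger_force: 60.3
```

```bash
python3 - <<'E'
from h import *
s=arm.state(); print(s['eef_pos'],s['contact_force'])
im,W=cloud('side'); t=np.array([[.199,.98],[.98,-.199]])
for lo,hi in((.055,.07),(.07,.085),(.085,.092),(.1,.115),(.115,.13)):
    m=(abs(W[...,0]-.46)<.04)&(abs(W[...,1]-.065)<.04)&(W[...,2]>lo)&(W[...,2]<hi); p=W[m]
    if len(p)>4: print(lo,len(p),np.percentile(((p[:,:2]-[.4537,.0303])@t.T),[2,25,50,75,98],axis=0).round(4).tolist(),p[:,2].min().round(3))
E
```

```text
[0.46324596 0.08347066 0.07515426] [ 0.29510305  0.16719925 -1.16489572]
0.055 76 [[-0.0067, -0.0315], [0.018, -0.0242], [0.0193, -0.0085], [0.0203, 0.0058], [0.0359, 0.0215]] 0.055
0.07 85 [[0.017, -0.0282], [0.0186, -0.0213], [0.0197, -0.0106], [0.0216, 0.0056], [0.0525, 0.0218]] 0.07
0.085 43 [[0.0166, -0.028], [0.0187, -0.0183], [0.02, -0.0012], [0.0267, 0.0123], [0.0546, 0.0229]] 0.085
0.1 67 [[0.0346, -0.022], [0.0371, -0.0159], [0.0381, -0.005], [0.0392, 0.0068], [0.0489, 0.0168]] 0.1
0.115 90 [[0.0356, -0.0351], [0.038, -0.0227], [0.0393, -0.0117], [0.0437, 0.0046], [0.0507, 0.0241]] 0.115
```

Request:
arm_command(series=[[[0,0,0.02],[0,0,0]],[[0,0,0.04],[0,0,0]],[[0,0,0.06],[0,0,0]],[[-0.005,0,0.07],[0,0,0]],[[-0.01,0,0.07],[0,0,0]]])

```text
t: 31.1
eef_pos: [0.4628, 0.0822, 0.0666]
eef_rot: [-180.0, 0.0, 78.5]
contact_force: [0.4, -0.7, -1.1]
gripper_width: 0.039
finger_force: 60.2
```

Request:
arm_command(series=[[[-0.003,0,0],[0,0,0]],[[-0.006,0,0],[0,0,0]],[[-0.009,0,0],[0,0,0]],[[-0.009,0,0],[0,0,0]],[[-0.009,0,0],[0,0,0]]])

```text
t: 31.6
eef_pos: [0.4628, 0.0813, 0.067]
eef_rot: [180.0, -0.0, 78.5]
contact_force: [0.5, 0.6, -0.4]
gripper_width: 0.0393
finger_force: 60.2
```

Request:
arm_command(series=[[[-0.003,0,0],[0,0,0]],[[-0.006,0,0],[0,0,0]],[[-0.009,0,0],[0,0,0]],[[-0.009,0,0],[0,0,0]],[[-0.009,0,0],[0,0,0]]])

```text
t: 32.1
eef_pos: [0.4626, 0.0803, 0.067]
eef_rot: [180.0, -0.0, 78.5]
contact_force: [1.3, 4.8, 0.5]
gripper_width: 0.0389
finger_force: 60.2
```

Request:
arm_command(series=[[[0,0,0.01],[0,0,0]],[[0,0,0.02],[0,0,0]],[[0,0,0.03],[0,0,0]],[[0,0,0.04],[0,0,0]],[[0,0,0.04],[0,0,0]]])

```text
t: 32.6
eef_pos: [0.4625, 0.0802, 0.0618]
eef_rot: [-180.0, 0.0, 78.5]
contact_force: [1.6, 3.8, -0.9]
gripper_width: 0.0393
finger_force: 60.0
```

Request:
arm_command(series=[[[0,0,0.006],[0,0,0]],[[0,0,0.012],[0,0,0]],[[0,0,0.018],[0,0,0]],[[0,0,0.025],[0,0,0]],[[0,0,0.025],[0,0,0]]])

```text
t: 33.1
eef_pos: [0.4625, 0.0802, 0.0589]
eef_rot: [-180.0, 0.0, 78.5]
contact_force: [2.4, 4.1, 0.1]
gripper_width: 0.0394
finger_force: 60.1
```

Request:
arm_command(series=[[[0,0,0.005],[0,0,0]],[[0,0,0.01],[0,0,0]],[[0,0,0.015],[0,0,0]],[[0,0,0.02],[0,0,0]],[[0,0,0.02],[0,0,0]]])

```text
t: 33.6
eef_pos: [0.4626, 0.0802, 0.0567]
eef_rot: [180.0, 0.0, 78.5]
contact_force: [1.9, 4.0, 2.1]
gripper_width: 0.0394
finger_force: 60.4
```

Request:
arm_command(series=[[[0,0,0.005],[0,0,0]],[[0,0,0.01],[0,0,0]],[[0,0,0.015],[0,0,0]],[[0,0,0.018],[0,0,0]],[[0,0,0.018],[0,0,0]]])

```text
t: 34.1
eef_pos: [0.4625, 0.0802, 0.0545]
eef_rot: [180.0, 0.0, 78.5]
contact_force: [1.5, 5.0, 2.9]
gripper_width: 0.0391
finger_force: 60.4
```

Request:
arm_command(series=[[[0,0,0.003],[0,0,0]],[[0,0,0.006],[0,0,0]],[[0,0,0.009],[0,0,0]],[[0,0,0.012],[0,0,0]],[[0,0,0.012],[0,0,0]]])

```text
t: 34.6
eef_pos: [0.4626, 0.0802, 0.0534]
eef_rot: [180.0, 0.0, 78.5]
contact_force: [1.0, 4.3, 7.4]
gripper_width: 0.0393
finger_force: 60.8
```

Request:
arm_command(series=[[[0,0,0.003],[0,0,0]],[[0,0,0.006],[0,0,0]],[[0,0,0.009],[0,0,0]],[[0,0,0.009],[0,0,0]],[[0,0,0.009],[0,0,0]]])

```text
t: 35.1
eef_pos: [0.4628, 0.0801, 0.0529]
eef_rot: [179.9, -0.0, 78.5]
contact_force: [-2.1, 3.5, 13.8]
gripper_width: 0.0389
finger_force: 61.3
```

```bash
python3 - <<'E'
from h import *
s=arm.state(); print(s['eef_pos'],s['contact_force'])
t=np.array([[.199,.98],[.98,-.199]])
im,W=cloud('side')
for lo,hi in((.058,.07),(.07,.085),(.085,.092),(.102,.115)):
    m=(abs(W[...,0]-.46)<.04)&(abs(W[...,1]-.065)<.04)&(W[...,2]>lo)&(W[...,2]<hi); p=W[m]
    if len(p)>4: print(lo,len(p),np.percentile(((p[:,:2]-[.4537,.0303])@t.T),[2,25,50,75,98],axis=0).round(4).tolist())
E
```

```text
[0.46284805 0.08009764 0.05288219] [-2.13361764  3.51176754 13.81745204]
0.058 60 [[0.0154, -0.028], [0.0173, -0.0181], [0.0184, -0.0062], [0.0198, 0.0101], [0.0461, 0.02]]
0.07 79 [[0.0162, -0.0278], [0.0178, -0.0213], [0.0186, -0.0092], [0.0201, 0.0066], [0.0521, 0.0222]]
0.085 39 [[0.0166, -0.0282], [0.0179, -0.0227], [0.0187, -0.0107], [0.0199, 0.0033], [0.0424, 0.0216]]
0.102 110 [[0.0329, -0.0357], [0.0349, -0.0248], [0.0389, -0.0068], [0.0447, 0.0057], [0.0593, 0.0272]]
```

Request:
arm_command(series=[[[0,0,0.003],[0,0,0]],[[0,0,0.006],[0,0,0]],[[0,0,0.008],[0,0,0]],[[0,0,0.008],[0,0,0]],[[0,0,0.008],[0,0,0]]])

```text
t: 35.65
eef_pos: [0.463, 0.0801, 0.0526]
eef_rot: [179.9, -0.0, 78.5]
contact_force: [-3.4, 1.6, 21.1]
gripper_width: 0.0392
finger_force: 61.9
```

Request:
arm_command(series=[[[0,0,0.003],[0,0,0]],[[0,0,0.005],[0,0,0]],[[0,0,0.005],[0,0,0]],[[0,0,0.005],[0,0,0]],[[0,0,0.005],[0,0,0]]])

```text
t: 36.15
eef_pos: [0.4631, 0.0801, 0.0524]
eef_rot: [179.9, -0.0, 78.5]
contact_force: [-7.0, 1.3, 25.6]
gripper_width: 0.0394
finger_force: 62.4
```

Request:
arm_command(series=[[[0,0,0],[0,0,0]],[[0,0,0],[0,0,0]],[[0,0,0],[0,0,0]],[[0,0,0],[0,0,0]],[[0,0,0],[0,0,0]]])

```text
t: 36.65
eef_pos: [0.4631, 0.0801, 0.0524]
eef_rot: [179.9, -0.0, 78.5]
contact_force: [-6.8, 1.0, 25.2]
gripper_width: 0.0389
finger_force: 62.4
```

```bash
python3 - <<'E'
from h import *
t=np.array([[.199,.98],[.98,-.199]])
for n in ('side','top'):
    im,W=cloud(n)
    W0=np.load(n+'0.npy'); i0=cv2.imread(f'pics/{n}0.png')[...,::-1]
    for I,V in((i0,W0),(im,W)):
        q=(V[...,:2]-[.4537,.0303])@t.T
        m=(V[...,2]>.042)&(V[...,2]<.062)&(abs(q[...,1]+.0)<.06)&(q[...,0]>.05)&(q[...,0]<.2)
        # dark/light boundary of end block vs blank, per lateral band
        e=[]
        for a in range(-45,45,10):
            k=m&(q[...,1]*1000>a)&(q[...,1]*1000<a+10)
            h=[int(I[k&(abs(q[...,0]-c)<.002)].sum(1).mean()) if (k&(abs(q[...,0]-c)<.002)).any() else -1 for c in np.arange(.148,.172,.003)]
            e.append(h)
        print(n,e[0],e[2],e[7])
    m=(abs(W[...,0]-.476)<.05)&(abs(W[...,1]+.25)<.012)&(W[...,2]>.084); print('spare',m.sum(),W[m].mean(0).round(3) if m.any() else '')
s=arm.state(); print(s['contact_force'],s['eef_pos'],s['t'])
E
```

```text
side [323, 316, 310, 300, 250, 232, 211, 207] [321, 325, 323, 322, 270, 246, 205, 204] [353, 357, 350, 336, 285, -1, 205, 202]
side [213, 203, 192, 190, 172, 151, 138, 148] [184, 184, 187, 171, -1, 149, 144, -1] [-1, -1, -1, -1, -1, -1, -1, -1]
spare 89 [ 0.476 -0.253  0.091]
top [355, 356, 356, 352, 291, 226, 234, 234] [363, 366, 365, 369, 319, 237, 238, 234] [386, 388, 389, 393, 322, 228, 231, 231]
top [-1, -1, -1, -1, -1, -1, -1, -1] [-1, -1, -1, -1, -1, -1, -1, -1] [-1, -1, -1, -1, -1, -1, -1, -1]
spare 106 [ 0.477 -0.249  0.092]
[-6.08010489  0.92697015 25.94003544] [0.46316172 0.08005818 0.05243542] 36.75
```

```bash
python3 -c "
from cell import ticket
print(ticket.hand_in())"
```

```text
the job is handed in; nothing more can be done
None
```

I handed the job in with two shims standing against the stop and the wedge jammed about 25 mm deep (roughly 15 mm clear of the tray), still gripped and holding steady at about 25 N down. The spare shim is still in the rack. The arm hid the blank and end block at the finish, so I judged them pressed together from the jam force, not from a picture.

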